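Let the striker out of the hopper and ease its lid shut

ROBOT

A 6-joint arm with a two-finger parallel gripper is mounted at the origin on the work surface. World frame = base frame: x ahead of the robot, y to its left, z up, the work surface at z = 0. Lengths are in m, angles in rad, forces in N, time in s.
With the tool pointing down it reaches from about 0.225 to 0.875 m from the base axis. Payload 3.4 kg.
Tool frame: the origin (TCP) lies on the centre line of the jaws, within the pads' length; the fingertips stand 19 mm ahead of it and the grasp point (between the pads) is the TCP; z points along the fingers, y is the direction in which the jaws open and shut (so a half turn about z gives the same grasp; the last joint's range is limited). The gripper opens to 85 mm and grips with 20 to 120 N. Pads are 22 mm wide; open, the fingers measure 114 mm over their backs; the gripper's body (76 mm by 85 mm) begins 54 mm behind the grasp point. The pads swing forward as they close: fully open they stand 13 mm farther back than shut.
Start: joints at [-1.231, 0.276, 1.505, -0, 1.361, -0.121], TCP at [0.256, -0.515, 0.25] pointing down, gripper open.
Joint ranges: [-2.89, 2.89], [-0.75, 2.08], [0.22, 2.7], [-1.18, 4.32], [0.11, 2.71], [-2.7, 2.7]. Speed limits (rad/s): [2.57, 2.57, 3.14, 3.14, 3.14, 3.14].

INTERFACE

Orientations are given as a unit quaternion [w, x, y, z].
In Python, from rig import monitor, eyes, manip, models gives the robot as it stands.
- The arm moves only by the tool send_rows, never from a script. Its argument "deltas" is a list of rows, each an object with "dp": the shift along the world's x, y, z each as a share of 0.12 m, from -1 to 1, a list of three; "rotation": the turn, a rotation vector about the world's x, y, z each as a share of 0.5 rad, from -1 to 1, a list of three. In form: [{"dp": [dx, dy, dz], "rotation": [rx, ry, rz]}, ...]. A call has 1 to 12 rows; each row is the pose to reach, as a shift and turn from the pose commanded when the call began; what a row does not reach only later rows make up. A row lasts 1/12 s, in which the tool goes at most 41.7 mm and 7.16 degrees, less where a joint would pass 70% of its speed; a pose out of reach is approached as far as the arm can. A call with a number of a shift or a turn outside -1 to 1 is refused whole. A call with a gripper value outside its range is refused whole. "fingers" is the closure, from -1 (fully open) to 1 (shut), set as the call begins (left out, the last holds). The fingers move at their own pace and stop on an object; "grip_force" is the grip in N (left out, the last holds). Time passes only in rows, so rows that repeat a pose let the fingers close. It gives the time, the measured TCP pose, the force and the opening at its end, in the units of the state.
- monitor.get_state(): the state, without advancing time (a new reading comes with each control period).
- eyes.get_image(name): name is "scene" or "side" or "wrist"; returns a dict with "color" (384x512x3 uint8, red, green, blue), "depth" (384x512 float32, m along the optical axis (not along the pixel's ray), 0 where there is no reading), "mtx" (3x3 intrinsics, pixels), "k1" (the pictures are not rectified: a ray, as slopes to the right and down, at radius r is drawn at 1 + k1 r^2 times it, then the intrinsics apply), "rvec" (rotation vector, rad) and "tvec" (3), from world to camera coordinates, as OpenCV has them. Camera axes: x right, y down, z forward; pixel columns grow to the right and rows downward; lengths in m; the calibration is good to about 2 mm. A picture is of the moment at which its call begins.
- manip.sign_off(): hands the job in, once; it reports no verdict.
Trained networks look in a picture, given as the dict that the camera call returned (one of the last four; its "shot" number tells which), for a name from the list of things; names that differ only in an ending like _2 or _b are one class to them, and where a whole thing is asked for, a point or a joint stands for the part that bears it (a point fixed in the world has none). Each returns a list of dicts, best first, with "score" (0 to 1); they miss things now and then, are a little off and sometimes report something else, mostly with a low value. They report only what shows in the picture. A call takes as long as a camera call.
- models.find_in(name, picture): "box" ([left, top, right, bottom] in pixels, round what is visible of it).
The state is a dict: "clock": time; "qpos": joint angles; "qd": joint speeds; "effort": joint torques, N m; "position": TCP position; "ee_rot": TCP orientation; "contact_force": force on the tool from outside, world axes, zero at the start; "moment": the same for the moment, N m; "width": finger opening in m.
Only numpy, scipy, OpenCV 4.12 (cv2) and the standard library are available. Lean on these libraries where they do the work, as an engineer would, in place of code of your own. Each camera call takes 0.05 s, during which the arm holds its last target.

TASK

With the fingertips press the red lever plate of the green striker hopper all the way down, so that its linked lid rises and the black striker slides out into the dish, and keep it down until the striker has come out. Then ease the lever up slowly, staying on it all the way and giving the lid at least two seconds to come down, so that it shuts fully without slamming. There is nothing to grasp or lift: do not touch the lid or the striker, and leave the tea things, tumbler and spare striker where they stand.

Things in the scene. Friction and masses are not known exactly. Their poses are not given: they have to be found in the camera images.
- hopper: green steel striker hopper, fixed to the table: box 128 mm long (x), 98 mm wide (y), 112 mm high to the top of the shut lid, with an open steel dish in front. Origin on the table under it, x pointing to its back, y to its left (the lever's side), z up. The box spans x -60 to +70 mm, the dish x -172 to -60 mm; both y -49 to +49 mm
- lever_pad (a point): centre of the top face of the lever's red plate (40 mm along the hopper's x, 60 mm along y, 6 mm thick) on the hopper's left flank. Hopper frame: lever up x -102, y +96, z +96 mm, pressed fully down x -102, z +59 mm (stroke 38 mm), circling a pivot along y at x 0, z +72 mm. The plate tilts 0.20 rad (edge nearest the dish's front high) when up, 0.16 rad the other way when down
- lever (a joint): lever angle: 0 up (lid shut), 0.36 rad fully down (a hard stop). The lid's weight pushes the lever up again; it takes about 4 to 12 N on the middle of the plate to hold it down. It does not stay down by itself
- lid_angle (a joint): lid angle: 0 shut, 1.0 rad fully up; it moves 2.78 times the lever's angle, up and down. Hinged at the back rim (hopper x +66, z +110 mm). Let go, it falls shut at 2 to 5 rad/s, which is a slam: keep its closing below 1.5 rad/s, that is the lever plate below 50 mm/s
- lid: the lid itself: steel frame 104 mm wide and 128 mm long with a clear window, and a 73 mm deep front lip that holds the striker back when shut; origin on the hinge axis at its middle. Swings up and back. Not to be touched
- striker: black striker, disc of 41 mm diameter and 9 mm thickness, 15 g; it rests on the 30 degree chute behind the lid's lip and slides out into the dish within about a second once the lid is up. Origin at the centre of its underside, z the disc's axis. Not to be touched
- dish (a point): centre of the dish's floor, 12 mm above the table, at x -122 mm in the hopper's frame; axes as the hopper's. The floor runs x -46 to +42 mm and y -45 to +45 mm from here and slopes down to the front by 10 degrees; the rim is 30 mm above the table. The striker comes to rest against the front rim, about x -25, z -4 mm from here
- bottle: empty green glass bottle with grey screw top, 64 mm across, 200 mm tall, standing on the tray; origin at the centre of its underside, z up
- cup_white: white ceramic teacup, 72 mm across, 58 mm tall, on its saucer; origin at the centre of its underside, z up
- cup_blue: blue ceramic teacup, same size, on its saucer; origin at the centre of its underside, z up
- saucer_white: white saucer, 116 mm across, 12 mm tall, on the tray; origin at the centre of its underside
- saucer_blue: blue saucer, same size; origin at the centre of its underside
- tumbler: steel tumbler, 70 mm across, 95 mm tall, on the table left of the hopper; origin at the centre of its underside, z up
- spare_striker: yellow spare striker, disc of 41 mm diameter and 9 mm thickness lying on the table left of the hopper; origin at the centre of its underside

How it is judged:
On the way, in this order (a step that is already met when the one before it is completed fails the run):
1. the lever is held fully down: the lid stands wide up and the striker lies in the dish (value of joint lid_angle above 0.88 rad and x of striker in the frame of dish between -0.05 and 0.03 m and y of striker in the frame of dish between -0.045 and 0.045 m and z of striker in the frame of dish below 0.014 m and linear speed of striker below 0.05 m/s), for 0.3 s.
2. the lid is shut again (value of joint lid_angle below 0.03 rad and value of joint lever below 0.015 rad), for 0.2 s.
At the end, for the whole second after the job is handed in: Lid shut within 0.03 rad and lever up within 0.015 rad, the striker lying flat on the dish's floor (tilt under 0.3 rad) and at rest, every bystander within 15 mm of its start (all of step 2 and x of striker in the frame of dish between -0.05 and 0.03 m and y of striker in the frame of dish between -0.045 and 0.045 m and z of striker in the frame of dish below 0.014 m and linear speed of striker below 0.02 m/s and angle between striker's own z axis and vertical below 0.3 rad and distance of each of bottle, cup_white, cup_blue, saucer_white, saucer_blue, tumbler, spare_striker from where it was at the start of the episode below 0.015 m); the robot touches nothing.
It fails at once if the lid slams: it closes faster than 1.5 rad/s (velocity of joint lid_angle below -1.5 rad/s).
It fails at once if the robot touches the lid (more than 1 N) (contact force between any of the fingers, the arm and lid above 1 N).
It fails at once if the robot touches the striker (more than 0.3 N) (contact force between any of the fingers, the arm and striker above 0.3 N).
It fails at once if a bystander is pushed, lifted or carried (more than 15 mm) or tipped (more than 0.3 rad) (distance of any of bottle, cup_white, cup_blue, saucer_white, saucer_blue, tumbler, spare_striker from where it was at the start of the episode above 0.015 m or angle between any of bottle, cup_white, cup_blue, saucer_white, saucer_blue, tumbler, spare_striker's own z axis and vertical above 0.3 rad).
It also fails if it takes over 48 s, if anything falls off the work surface, if the arm or the gripper's body presses on something with over 40 N, if the wrist force passes 120 N, or if a joint passes its speed limit or range.

## Working session

There is one attempt and no reset: what is moved stays moved. The work goes in short steps, Python scripts to look and compute and a tool call to move; the robot and the scene stay as the last step left them, time stands still between calls to the robot, and variables do not carry over. Pictures are saved under pics/ and viewed, and the job is handed in when it is done.

Besides the shell and the picture viewer there is one more tool, called by a JSON object that holds its "method" and its "body". send_rows: Moves the arm, as the interface text tells. Its arguments: {"type":"object","properties":{"deltas":{"type":"array","items":{"type":"object","properties":{"dp":{"type":"array","items":{"type":"number"}},"rotation":{"type":"array","items":{"type":"number"}}}}},"fingers":{"type":"number"},"grip_force":{"type":"number"}},"required":["deltas"]}

```bash
mkdir -p pics; python3 - <<'E'
from rig import monitor, eyes, manip, models
import cv2,pickle
s=monitor.get_state();print(s)
for n in ["scene","side"]:
    p=eyes.get_image(n)
    cv2.imwrite(f"pics/{n}0.png",p["color"][:,:,::-1]);pickle.dump(p,open(n+"0.pkl","wb"))
    print(n,p["mtx"],p["k1"],p["rvec"],p["tvec"])
    for t in ["hopper","lever_pad","tumbler","spare_striker","bottle","striker","lid"]:
        print(t,[(d["box"],d["score"]) for d in models.find_in(t,p)[:2]])
E
```

```text
{'clock': 0.0, 'qpos': array([-1.23099460e+00,  2.76588069e-01,  1.50615110e+00,  1.11842119e-05,
        1.36071366e+00, -1.21002132e-01]), 'qd': array([-1.20049040e-03, -1.19874671e-03,  4.05607364e-04, -4.78366626e-05,
       -1.34626579e-03, -9.85775243e-04]), 'effort': array([-3.26013491e-03, -4.16786528e+01, -2.45807058e+01, -6.71172111e-04,
        1.11145808e-02,  1.26332251e-07]), 'position': array([ 0.25551121, -0.51454369,  0.24943648]), 'ee_rot': array([-9.25123386e-04,  9.73574532e-01,  2.28367609e-01, -9.61130613e-05]), 'contact_force': array([ 0.01922561, -1.10070546, -0.10731116]), 'moment': array([0.00854553, 0.03455794, 0.01643887]), 'width': 0.08547561283341164}
scene [[394.57880829   0.         261.20337059]
 [  0.         394.57880829 180.70231382]
 [  0.           0.           1.        ]] -0.04162923818846329 [ 2.29773347  0.81618776 -0.3301401 ] [-0.46224018 -0.20559417  1.5431318 ]
hopper [([188.7, 155.5, 283.8, 238.0], 0.94)]
lever_pad [([215.5, 155.3, 235.5, 179.4], 0.6)]
tumbler [([332.8, 110.1, 352.0, 147.3], 0.64), ([217.1, 175.5, 269.1, 210.0], 0.2)]
spare_striker []
bottle [([184.1, 265.5, 210.5, 319.0], 0.73), ([127.1, 237.6, 165.3, 268.4], 0.63)]
striker [([153.2, 256.9, 191.5, 297.3], 0.21)]
lid [([216.2, 174.4, 270.2, 213.1], 0.81), ([185.9, 156.0, 282.7, 237.3], 0.41)]
side [[356.74041981   0.         255.19839302]
 [  0.         356.74041981 190.12853036]
 [  0.           0.           1.        ]] -0.08360071688002452 [ 0.75478855 -2.69013503  1.01157387] [0.50026518 0.25588911 1.00737672]
hopper [([235.0, 147.3, 319.9, 214.3], 0.59)]
lever_pad [([250.4, 183.1, 300.4, 197.9], 0.7)]
tumbler [([139.1, 260.1, 170.9, 302.9], 0.72), ([316.0, 139.8, 348.0, 159.8], 0.52)]
spare_striker [([184.6, 296.7, 203.3, 311.8], 0.68), ([139.3, 259.7, 169.4, 301.0], 0.66)]
bottle [([271.0, 81.9, 287.5, 130.3], 0.66)]
striker []
lid [([243.5, 146.8, 287.6, 178.7], 0.94)]
```

View pics/scene0.png

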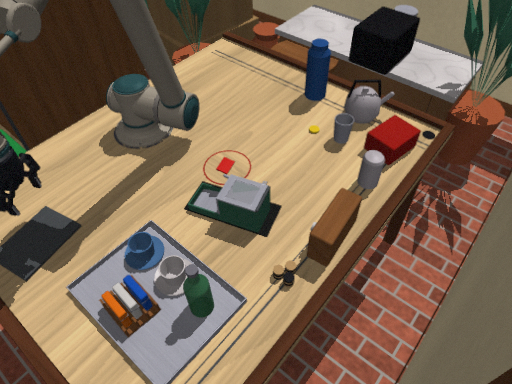

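View pics/side0.png

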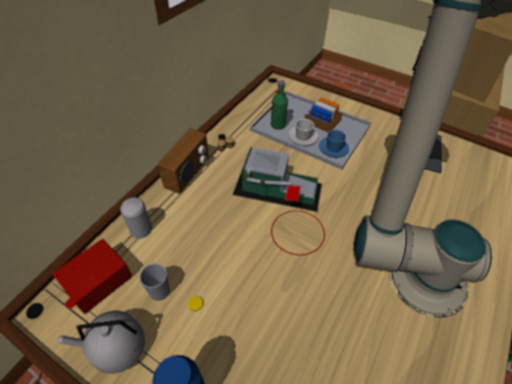

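The red plate is at about (227,166) in scene and (293,193) in side. The hopper's green box is behind it and the tumbler is far off. Next I'll get the metric poses.

```bash
cat > h.py <<'E'
import numpy as np,cv2,pickle
def cloud(p):
    D=p["depth"];h,w=D.shape
    v,u=np.mgrid[0:h,0:w]
    k=np.array([p["k1"],0,0,0,0.])
    uv=np.stack([u,v],-1).reshape(-1,1,2).astype(float)
    xy=cv2.undistortPoints(uv,p["mtx"],k).reshape(h,w,2)
    c=np.dstack([xy*D[...,None],D])
    R=cv2.Rodrigues(np.array(p["rvec"]))[0]
    W=(c-np.array(p["tvec"]).reshape(3))@R
    W[D==0]=np.nan
    return W
def proj(p,X):
    return cv2.projectPoints(np.array(X,float).reshape(-1,1,3),np.array(p["rvec"]),np.array(p["tvec"]),p["mtx"],np.array([p["k1"],0,0,0,0.]))[0].reshape(-1,2)
def red(p):
    c=cv2.cvtColor(p["color"],cv2.COLOR_RGB2HSV);H,S,V=cv2.split(c)
    return ((H<6)|(H>174))&(S>170)&(V>100)
E
python3 - <<'E'
from h import *
for n,b in [("scene",(210,150,242,182)),("side",(280,180,306,206))]:
    p=pickle.load(open(n+"0.pkl","rb"));W=cloud(p)
    m=np.zeros(red(p).shape,bool);m[b[1]:b[3],b[0]:b[2]]=1
    m&=red(p)
    m&=W[...,2]>0.05
    P=W[m];print(n,len(P),np.nanmedian(P,0),P.min(0),P.max(0))
    c=P.mean(0);U,S,V=np.linalg.svd(P-c);print("mean",c,V,S)
    r=cv2.minAreaRect(P[:,:2].astype(np.float32)*1000);print(r)
    # box cloud
    ctr=P.mean(0)
    q=(np.abs(W[...,0]-ctr[0]-.0)<.3)&(np.abs(W[...,1]-ctr[1])<.3)&(W[...,2]>.1)&(W[...,2]<.125)
    if n=="scene": B=(180,140,295,240)
    else: B=(225,140,330,220)
    mm=np.zeros_like(q);mm[B[1]:B[3],B[0]:B[2]]=1;q&=mm
    Q=W[q];print("lid",len(Q),Q.mean(0),cv2.minAreaRect(Q[:,:2].astype(np.float32)*1000))
    bb=mm&(W[...,2]>.02)&(W[...,2]<.11);Q=W[bb];print("body",cv2.minAreaRect(Q[:,:2].astype(np.float32)*1000))
    y0,x0=B[1],B[0]
    cv2.imwrite(f"pics/crop_{n}.png",cv2.resize(p["color"][B[1]:B[3],B[0]:B[2],::-1],None,fx=5,fy=5,interpolation=cv2.INTER_CUBIC))
E
```

```text
scene 169 [ 0.45892327 -0.01152363  0.0976359 ] [ 0.43305873 -0.0432267   0.0890298 ] [0.48265718 0.0215074  0.10544196]
mean [ 0.45921531 -0.01136373  0.09755069] [[ 0.30967949 -0.95080736 -0.00799915]
 [ 0.93247695  0.30533316 -0.19302435]
 [-0.18597138 -0.05231666 -0.98116136]] [0.22161038 0.14228512 0.02734774]
((457.6878967285156, -8.693206787109375), (38.49278259277344, 61.986202239990234), 21.450334548950195)
lid 1355 [ 0.58712224 -0.06901418  0.11219143] ((549.9505004882812, -44.69337463378906), (194.5572509765625, 175.04090881347656), 16.23658561706543)
body ((525.4467163085938, -49.67127990722656), (245.94509887695312, 178.9069366455078), 15.577178001403809)
side 175 [ 0.45577795 -0.00407739  0.0957292 ] [ 0.43177926 -0.03802838  0.08827719] [0.48065764 0.02449278 0.1012412 ]
mean [ 0.45538996 -0.00463217  0.09567775] [[-0.3344716   0.94239694  0.0040931 ]
 [-0.92548104 -0.32928112  0.18723995]
 [-0.17780214 -0.05883836 -0.98230568]] [0.22612795 0.14056638 0.02204863]
((455.4975891113281, -6.477298736572266), (37.76100158691406, 60.459800720214844), 17.12322998046875)
lid 1018 [ 0.58293815 -0.06293074  0.11060841] ((547.18896484375, -43.43537902832031), (193.9923095703125, 175.1038360595703), 16.689105987548828)
body ((576.2106323242188, -112.2979736328125), (387.44580078125, 354.44000244140625), 23.78948974609375)
```

View pics/crop_scene.png

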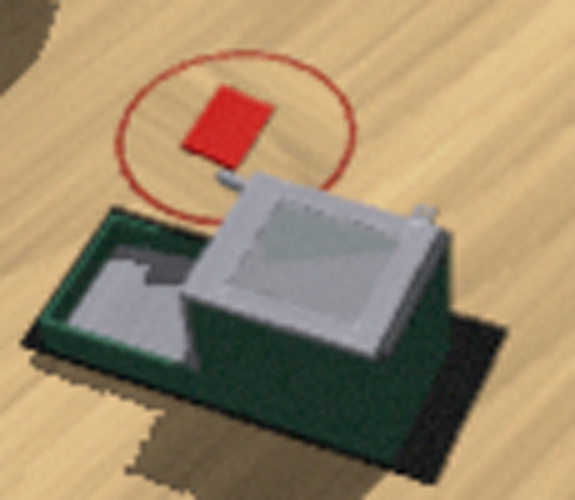

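View pics/crop_side.png

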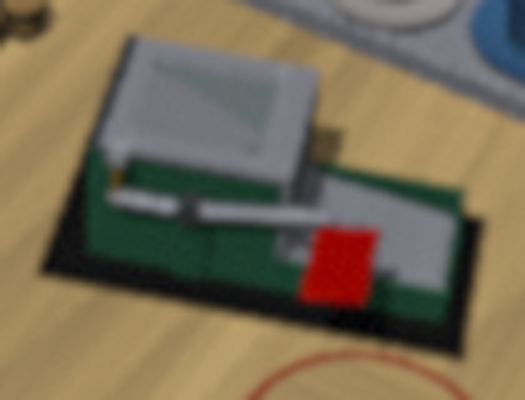

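```bash
python3 - <<'E'
from h import *
p=pickle.load(open("scene0.pkl","rb"));W=cloud(p)
for n,b in [("bottle",(184,266,211,319)),("cupb",(122,228,165,270)),("tumbler",(333,110,352,147)),("tray",(70,220,245,383))]:
    q=W[b[1]:b[3],b[0]:b[2]].reshape(-1,3);q=q[(q[:,2]>.03)]
    print(n,np.nanmedian(q,0),np.nanpercentile(q,1,0),np.nanpercentile(q,99,0))
def hop(x,y,z,c=(0.4573,-0.0076),a=0.325):
    x+=102;y-=96;return [c[0]+(x*np.cos(a)-y*np.sin(a))/1000,c[1]+(x*np.sin(a)+y*np.cos(a))/1000,z/1000]
for n,B,o in [("scene",(180,140,295,240),0),("side",(225,140,330,220),0)]:
    p=pickle.load(open(n+"0.pkl","rb"))
    im=cv2.resize(p["color"][B[1]:B[3],B[0]:B[2],::-1],None,fx=5,fy=5)
    for pts in [[(-122,66,100),(-82,66,92),(-82,126,92),(-122,126,100)],[(-62,-52,112),(66,-52,112),(66,52,112),(-62,52,112)],[(-172,-49,30),(-60,-49,30),(-60,49,30),(-172,49,30)]]:
        uv=(proj(p,[hop(*t) for t in pts])-[B[0],B[1]]+.5)*5
        cv2.polylines(im,[uv.astype(np.int32)],True,(255,255,0),1)
    cv2.imwrite(f"pics/ov_{n}.png",im)
print(hop(-104,107,96))
E
```

```text
bottle [ 0.71512249 -0.38339908  0.13288249] [ 0.67612876 -0.40592952  0.03267387] [ 0.73351708 -0.34598437  0.20560638]
cupb [ 0.45257713 -0.36631668  0.05531612] [ 0.42071318 -0.39970425  0.03061102] [ 0.56058395 -0.33187231  0.07015848]
tumbler [0.63097873 0.42124323 0.0703856 ] [0.58579276 0.39481108 0.03227648] [0.66476397 0.53757492 0.09779184]
tray [ 0.59021145 -0.39935447  0.07169872] [ 0.42280797 -0.54753537  0.03101528] [ 0.73285478 -0.33001086  0.20440258]
[np.float64(0.4518923019027433), np.float64(0.00218554041884897), 0.096]
```

View pics/ov_scene.png

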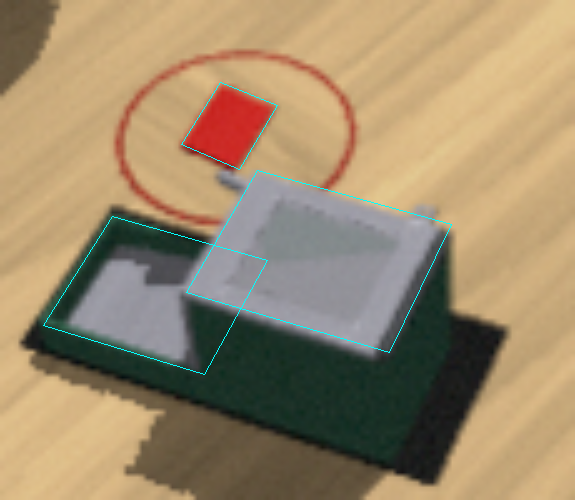

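View pics/ov_side.png

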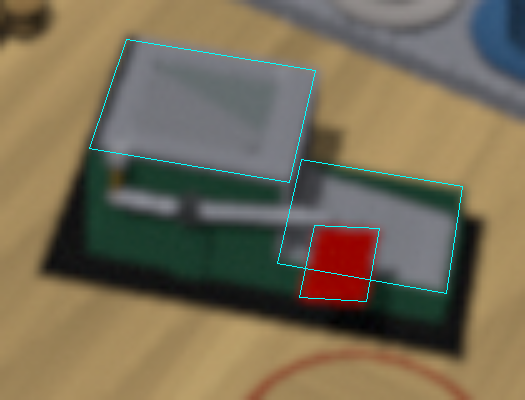

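The overlay fits the plate and lid in both views, so the press point is TCP (0.452, 0.002). I'll close the fingers and fly there.

{"method": "send_rows", "body": {"deltas": [{"dp": [0.11,0.29,0],"rotation": [0,0,-0.09]},{"dp": [0.22,0.58,0],"rotation": [0,0,-0.18]},{"dp": [0.33,0.86,0],"rotation": [0,0,-0.27]},{"dp": [0.33,0.86,0],"rotation": [0,0,-0.27]}], "fingers": 1, "grip_force": 40}}

```text
clock: 1.13
position: [0.2964, -0.4056, 0.2504]
ee_rot: [-0.003, 0.987, 0.163, 0.001]
contact_force: [-0.1, 0.2, -0.5]
width: 0.0388
```

{"method": "send_rows", "body": {"deltas": [{"dp": [0.11,0.29,0],"rotation": [0,0,0]},{"dp": [0.22,0.58,0],"rotation": [0,0,0]},{"dp": [0.33,0.86,0],"rotation": [0,0,0]},{"dp": [0.33,0.86,0],"rotation": [0,0,0]}]}}

```text
clock: 1.47
position: [0.3358, -0.303, 0.2505]
ee_rot: [-0.002, 0.986, 0.164, 0.001]
contact_force: [-0.1, 0.5, 0.6]
width: -0.0
```

{"method": "send_rows", "body": {"deltas": [{"dp": [0.11,0.29,0],"rotation": [0,0,0]},{"dp": [0.22,0.58,0],"rotation": [0,0,0]},{"dp": [0.33,0.86,0],"rotation": [0,0,0]},{"dp": [0.33,0.86,0],"rotation": [0,0,0]}]}}

```text
clock: 1.8
position: [0.3756, -0.2005, 0.2505]
ee_rot: [-0.002, 0.986, 0.165, 0.001]
contact_force: [-0.5, -0.2, 0.2]
width: -0.0001
```

{"method": "send_rows", "body": {"deltas": [{"dp": [0.11,0.29,0],"rotation": [0,0,0]},{"dp": [0.22,0.58,0],"rotation": [0,0,0]},{"dp": [0.33,0.86,0],"rotation": [0,0,0]},{"dp": [0.33,0.86,0],"rotation": [0,0,0]}]}}

```text
clock: 2.13
position: [0.4158, -0.0979, 0.2506]
ee_rot: [-0.001, 0.986, 0.165, 0.001]
contact_force: [0.1, 0.3, 0.0]
width: 0.0
```

{"method": "send_rows", "body": {"deltas": [{"dp": [0.11,0.29,0],"rotation": [0,0,0]},{"dp": [0.22,0.58,0],"rotation": [0,0,0]},{"dp": [0.33,0.86,0],"rotation": [0,0,0]},{"dp": [0.33,0.86,0],"rotation": [0,0,0]},{"dp": [0.33,0.86,0],"rotation": [0,0,0]},{"dp": [0.33,0.86,0],"rotation": [0,0,0]}]}}

```text
clock: 2.63
position: [0.4538, -0.0, 0.2503]
ee_rot: [0.001, 0.987, 0.163, -0.0]
contact_force: [-0.6, -0.6, -0.1]
width: -0.0003
```

{"method": "send_rows", "body": {"deltas": [{"dp": [-0.01,0.02,-0.28],"rotation": [0,0,0]},{"dp": [-0.01,0.02,-0.55],"rotation": [0,0,0]},{"dp": [-0.01,0.02,-0.83],"rotation": [0,0,0]},{"dp": [-0.01,0.02,-0.83],"rotation": [0,0,0]},{"dp": [-0.01,0.02,-0.83],"rotation": [0,0,0]}]}}

```text
clock: 3.05
position: [0.4512, 0.002, 0.15]
ee_rot: [-0.0, 0.987, 0.161, -0.002]
contact_force: [0.5, 0.7, -0.0]
width: 0.0004
```

```bash
cat > look.py <<'E'
import sys,cv2,pickle,numpy as np
from rig import monitor,eyes
t=sys.argv[1];ims=[]
for n,B in [("scene",(170,90,298,218)),("side",(220,90,348,218))]:
    p=eyes.get_image(n);pickle.dump(p,open(f"{n}_{t}.pkl","wb"))
    ims.append(cv2.resize(p["color"][B[1]:B[3],B[0]:B[2],::-1],(400,400),interpolation=cv2.INTER_CUBIC))
cv2.imwrite(f"pics/l_{t}.png",np.hstack(ims))
s=monitor.get_state();print(s["clock"],s["position"],s["contact_force"],s["moment"])
E
python3 look.py a
```

```text
3.15 [0.45390725 0.002108   0.15243739] [ 0.17725809  0.20328514 -0.05069831] [-0.00012639  0.01342022 -0.02911076]
```

View pics/l_a.png

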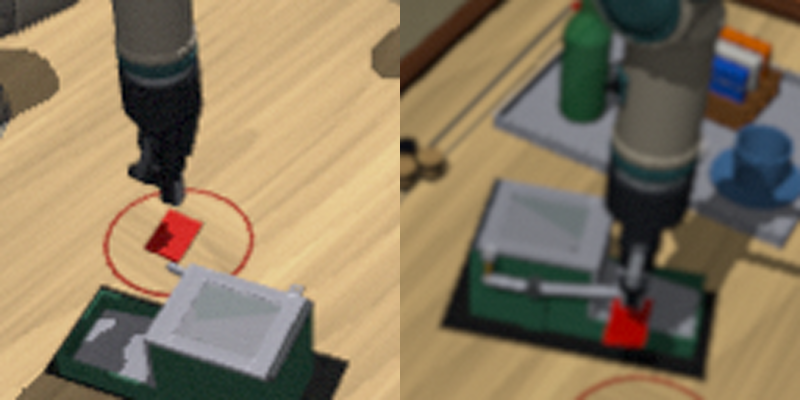

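The fingertips sit above the plate at crop (172,200) in scene and (630,300) in side, clear of the lid. Now down to find contact.

{"method": "send_rows", "body": {"deltas": [{"dp": [0,0,-0.1],"rotation": [0,0,0]},{"dp": [0,0,-0.2],"rotation": [0,0,0]},{"dp": [0,0,-0.23],"rotation": [0,0,0]},{"dp": [0,0,-0.26],"rotation": [0,0,0]},{"dp": [0,0,-0.29],"rotation": [0,0,0]},{"dp": [0,0,-0.32],"rotation": [0,0,0]}]}}

```text
clock: 3.65
position: [0.4533, 0.0029, 0.114]
ee_rot: [0.001, 0.987, 0.162, 0.001]
contact_force: [-4.2, 0.0, 12.3]
width: -0.0
```

```bash
python3 look.py b
```

```text
3.75 [0.45313108 0.00285959 0.11366715] [-2.84186386 -1.28054006  8.4311234 ] [-0.12709633  0.44118523  0.02014217]
```

View pics/l_b.png

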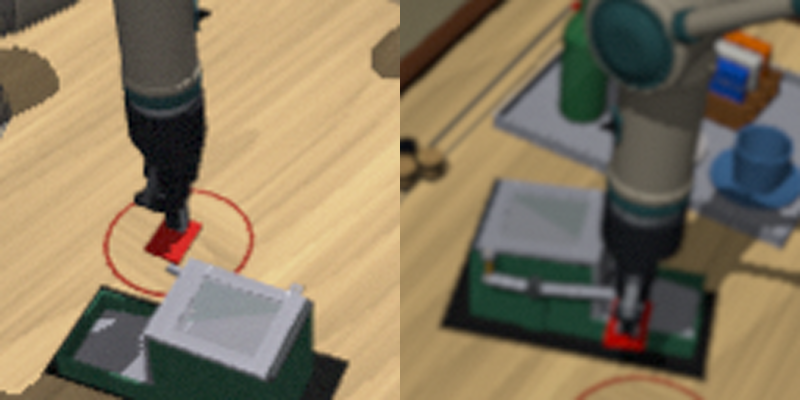

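Contact at about 8 N, mid-plate. Pressing down.

{"method": "send_rows", "body": {"deltas": [{"dp": [0,0,-0.02],"rotation": [0,0,0]},{"dp": [0,0,-0.04],"rotation": [0,0,0]},{"dp": [0,0,-0.06],"rotation": [0,0,0]},{"dp": [0,0,-0.08],"rotation": [0,0,0]},{"dp": [0,0,-0.1],"rotation": [0,0,0]},{"dp": [0,0,-0.12],"rotation": [0,0,0]},{"dp": [0,0,-0.14],"rotation": [0,0,0]},{"dp": [0,0,-0.16],"rotation": [0,0,0]},{"dp": [0,0,-0.18],"rotation": [0,0,0]},{"dp": [0,0,-0.2],"rotation": [0,0,0]},{"dp": [0,0,-0.21],"rotation": [0,0,0]},{"dp": [0,0,-0.22],"rotation": [0,0,0]}]}}

```text
clock: 4.75
position: [0.4512, 0.0024, 0.0871]
ee_rot: [0.001, 0.987, 0.163, -0.001]
contact_force: [-5.4, -2.9, 9.2]
width: 0.0
```

```bash
python3 look.py c
```

```text
4.85 [0.45127104 0.00238714 0.08690888] [-5.95261657 -2.90767063  6.83013977] [-0.5428524   0.86229324  0.00454607]
```

View pics/l_c.png

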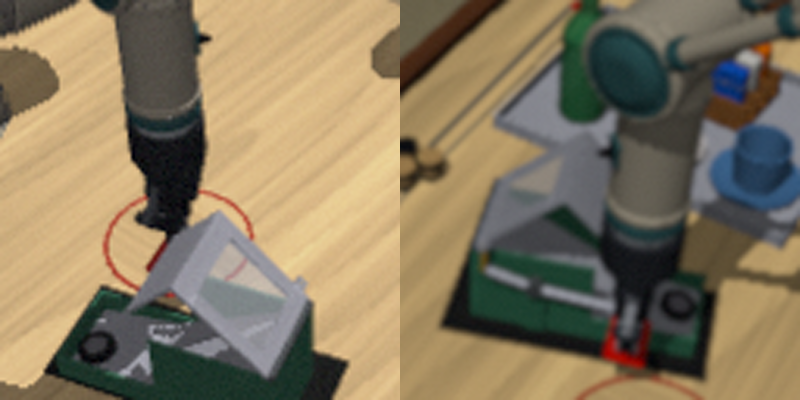

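The lid is part way up and the striker is already in the dish (scene crop 97,345). Continuing to the hard stop.

{"method": "send_rows", "body": {"deltas": [{"dp": [0,0,-0.02],"rotation": [0,0,0]},{"dp": [0,0,-0.04],"rotation": [0,0,0]},{"dp": [0,0,-0.06],"rotation": [0,0,0]},{"dp": [0,0,-0.08],"rotation": [0,0,0]},{"dp": [0,0,-0.09],"rotation": [0,0,0]},{"dp": [0,0,-0.1],"rotation": [0,0,0]},{"dp": [0,0,-0.1],"rotation": [0,0,0]}]}}

```text
clock: 5.43
position: [0.4521, 0.0025, 0.078]
ee_rot: [0.001, 0.987, 0.163, -0.0]
contact_force: [-11.0, -2.2, 34.3]
width: 0.0001
```

```bash
python3 look.py d
```

```text
5.5333 [0.45203442 0.00248612 0.07795963] [-10.45057256  -1.95727094  33.45942941] [-0.35244359  1.68692982 -0.00719143]
```

View pics/l_d.png

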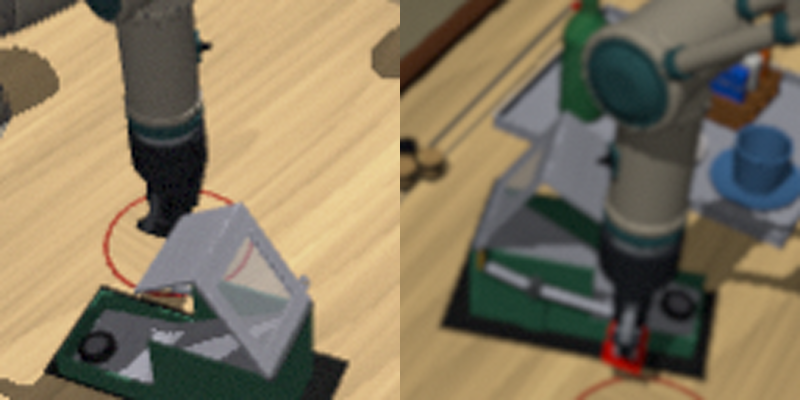

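{"method": "send_rows", "body": {"deltas": [{"dp": [0,0,0.01],"rotation": [0,0,0]},{"dp": [0,0,0.01],"rotation": [0,0,0]},{"dp": [0,0,0.01],"rotation": [0,0,0]},{"dp": [0,0,0.01],"rotation": [0,0,0]},{"dp": [0,0,0.01],"rotation": [0,0,0]},{"dp": [0,0,0.01],"rotation": [0,0,0]}]}}

```text
clock: 6.03
position: [0.452, 0.0025, 0.0782]
ee_rot: [0.001, 0.987, 0.163, -0.0]
contact_force: [-8.4, -3.0, 23.3]
width: 0.0001
```

```bash
cat > lid.py <<'E'
import sys
from h import *
p=pickle.load(open(f"scene_{sys.argv[1]}.pkl","rb"));W=cloud(p)
a=0.325;d=W[...,:2]-np.array([0.4573,-0.0076])
x=d[...,0]*np.cos(a)+d[...,1]*np.sin(a)-.102
y=-d[...,0]*np.sin(a)+d[...,1]*np.cos(a)+.096
z=W[...,2]
m=(abs(y)<.05)&(x>-.1)&(x<.1)&(z>.105)
print("lid top: max z",np.nanpercentile(z[m],99.5))
# top frame strips at y edges
s=m&(abs(y)>.04)&(x>0)
f=np.polyfit(x[s],z[s],1);print("slope angle (x>0)",-np.arctan(f[0]),s.sum())
k=(abs(y)<.045)&(x>-.17)&(x<-.065)&(p["color"].max(-1)<45)&(z>.005)&(z<.03)
print("striker dish frame",np.nanmedian(x[k])+.122,np.nanmedian(y[k]),np.nanmedian(z[k])-.012,k.sum())
E
python3 look.py e; python3 lid.py d; python3 lid.py e;python3 lid.py b
```

```text
6.1333 [0.45198867 0.00253392 0.07817106] [-7.80636427 -2.69649962 24.67145703] [-0.39875316  1.27471279  0.00208553]
lid top: max z 0.44908796089133907
slope angle (x>0) 0.9733294374430496 188
striker dish frame -0.030515773415394437 -0.0121513990563821 0.006015183176241352 90
lid top: max z 0.44747134809657824
slope angle (x>0) 0.9715261372415332 196
striker dish frame -0.029881873833879635 -0.014473042035468689 0.005916465373339275 86
lid top: max z 0.48437441420167293
slope angle (x>0) 0.07154985037168905 116
striker dish frame -0.04737359473071531 -0.0050511868827607664 0.009209252740768673 12
```

The lid reads 0.97 rad with the lever on its stop, and the striker is at rest in the dish. Easing up at about 14 mm/s.

{"method": "send_rows", "body": {"deltas": [{"dp": [0,0,0.01],"rotation": [0,0,0]},{"dp": [0,0,0.02],"rotation": [0,0,0]},{"dp": [0,0,0.03],"rotation": [0,0,0]},{"dp": [0,0,0.04],"rotation": [0,0,0]},{"dp": [0,0,0.05],"rotation": [0,0,0]},{"dp": [0,0,0.06],"rotation": [0,0,0]},{"dp": [0,0,0.07],"rotation": [0,0,0]},{"dp": [0,0,0.08],"rotation": [0,0,0]},{"dp": [0,0,0.09],"rotation": [0,0,0]},{"dp": [0,0,0.1],"rotation": [0,0,0]},{"dp": [0,0,0.11],"rotation": [0,0,0]},{"dp": [0,0,0.12],"rotation": [0,0,0]}]}}

```text
clock: 7.13
position: [0.4512, 0.0023, 0.0906]
ee_rot: [0.001, 0.987, 0.163, -0.001]
contact_force: [-5.2, -3.7, 7.7]
width: 0.0
```

{"method": "send_rows", "body": {"deltas": [{"dp": [0,0,0.01],"rotation": [0,0,0]},{"dp": [0,0,0.02],"rotation": [0,0,0]},{"dp": [0,0,0.03],"rotation": [0,0,0]},{"dp": [0,0,0.04],"rotation": [0,0,0]},{"dp": [0,0,0.05],"rotation": [0,0,0]},{"dp": [0,0,0.06],"rotation": [0,0,0]},{"dp": [0,0,0.07],"rotation": [0,0,0]},{"dp": [0,0,0.08],"rotation": [0,0,0]},{"dp": [0,0,0.09],"rotation": [0,0,0]},{"dp": [0,0,0.1],"rotation": [0,0,0]},{"dp": [0,0,0.11],"rotation": [0,0,0]},{"dp": [0,0,0.12],"rotation": [0,0,0]}]}}

```text
clock: 8.13
position: [0.452, 0.0026, 0.1054]
ee_rot: [0.001, 0.987, 0.163, -0.0]
contact_force: [-3.4, -2.2, 9.3]
width: -0.0
```

```bash
python3 look.py f; python3 lid.py f
```

```text
8.2333 [0.45206885 0.00261457 0.10561104] [-3.84502043 -2.60764145 10.00113889] [-0.39555903  0.80296192  0.05150932]
lid top: max z 0.4755223907181537
slope angle (x>0) 0.26169104170520174 128
striker dish frame -0.026410108099872598 -0.01649744635528505 0.00561667929326121 79
```

View pics/l_f.png

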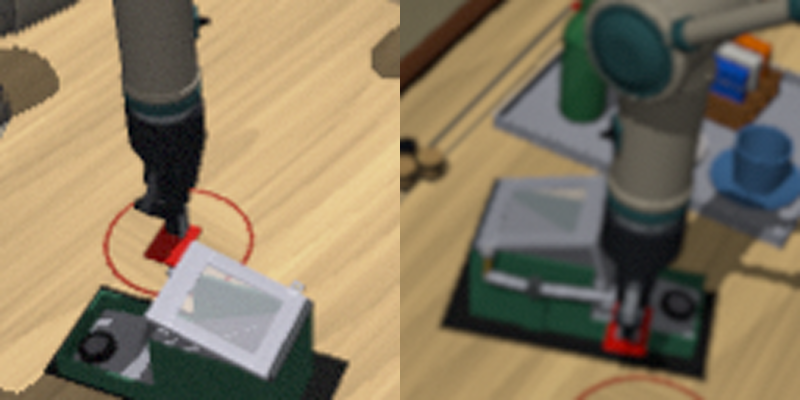

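The lid is at about 0.2 rad and the finger is still on the plate with 10 N. I'll slow down for the rest.

{"method": "send_rows", "body": {"deltas": [{"dp": [0,0,0.006],"rotation": [0,0,0]},{"dp": [0,0,0.012],"rotation": [0,0,0]},{"dp": [0,0,0.018],"rotation": [0,0,0]},{"dp": [0,0,0.024],"rotation": [0,0,0]},{"dp": [0,0,0.03],"rotation": [0,0,0]},{"dp": [0,0,0.036],"rotation": [0,0,0]},{"dp": [0,0,0.042],"rotation": [0,0,0]},{"dp": [0,0,0.048],"rotation": [0,0,0]},{"dp": [0,0,0.054],"rotation": [0,0,0]},{"dp": [0,0,0.06],"rotation": [0,0,0]},{"dp": [0,0,0.066],"rotation": [0,0,0]},{"dp": [0,0,0.072],"rotation": [0,0,0]}]}}

```text
clock: 9.23
position: [0.4534, 0.003, 0.1145]
ee_rot: [0.001, 0.987, 0.162, 0.001]
contact_force: [-2.2, 0.7, 8.6]
width: 0.0001
```

{"method": "send_rows", "body": {"deltas": [{"dp": [0,0,0.006],"rotation": [0,0,0]},{"dp": [0,0,0.012],"rotation": [0,0,0]},{"dp": [0,0,0.018],"rotation": [0,0,0]},{"dp": [0,0,0.024],"rotation": [0,0,0]},{"dp": [0,0,0.03],"rotation": [0,0,0]},{"dp": [0,0,0.036],"rotation": [0,0,0]},{"dp": [0,0,0.042],"rotation": [0,0,0]},{"dp": [0,0,0.048],"rotation": [0,0,0]},{"dp": [0,0,0.054],"rotation": [0,0,0]},{"dp": [0,0,0.06],"rotation": [0,0,0]},{"dp": [0,0,0.066],"rotation": [0,0,0]},{"dp": [0,0,0.072],"rotation": [0,0,0]}]}}

```text
clock: 10.23
position: [0.4524, 0.0034, 0.1212]
ee_rot: [0.0, 0.987, 0.162, -0.0]
contact_force: [-0.2, -1.0, 0.3]
width: -0.0
```

```bash
python3 look.py g; python3 lid.py g
```

```text
10.3333 [0.45257515 0.00335792 0.12128442] [ 0.18858241 -0.00435216 -0.53612731] [ 0.01363167  0.00343762 -0.00102701]
lid top: max z 0.4921136610047754
slope angle (x>0) -0.004756248279269772 115
striker dish frame -0.02833065209902283 -0.015427129703403153 0.006416726988870292 85
```

View pics/l_g.png

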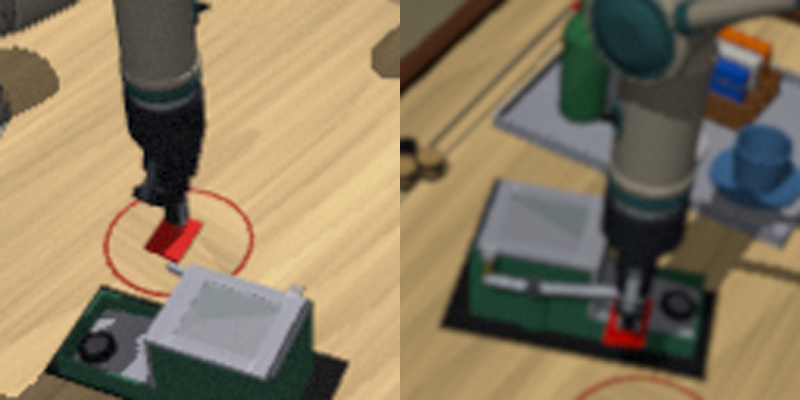

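The lid is shut, the contact force is zero and the striker is in the dish. Retreating straight up.

{"method": "send_rows", "body": {"deltas": [{"dp": [0,0,0.05],"rotation": [0,0,0]},{"dp": [0,0,0.15],"rotation": [0,0,0]},{"dp": [0,0,0.35],"rotation": [0,0,0]},{"dp": [0,0,0.6],"rotation": [0,0,0]},{"dp": [0,0,0.7],"rotation": [0,0,0]},{"dp": [0,0,0.7],"rotation": [0,0,0]},{"dp": [0,0,0.7],"rotation": [0,0,0]},{"dp": [0,0,0.7],"rotation": [0,0,0]},{"dp": [0,0,0.7],"rotation": [0,0,0]},{"dp": [0,0,0.7],"rotation": [0,0,0]}]}}

```text
clock: 11.17
position: [0.4516, 0.0034, 0.204]
ee_rot: [-0.0, 0.987, 0.162, -0.001]
contact_force: [-0.4, 0.2, 0.2]
width: 0.0
```

```bash
python3 look.py h; python3 lid.py h; python3 - <<'E'
from h import *
p=pickle.load(open("scene_h.pkl","rb"));q=pickle.load(open("scene0.pkl","rb"))
W=cloud(p);m=red(p);m[:150]=0;m[182:]=0;m[:,:210]=0;m[:,242:]=0;m&=W[...,2]>.05
print("pad",W[m].mean(0))
d=cv2.absdiff(p["color"],q["color"]).max(-1)
for n,b in [("tray",(70,225,245,383)),("tumbler",(330,105,356,150)),("spare",(305,122,322,136))]:
    print(n,(d[b[1]:b[3],b[0]:b[2]]>40).sum())
E
```

```text
11.2667 [0.4519905  0.00340151 0.20431743] [0.07484807 0.52096516 0.35764127] [0.08446818 0.01996807 0.02598802]
lid top: max z 0.5753576433629226
slope angle (x>0) 0.006967489720068196 112
striker dish frame -0.024856220423336045 -0.017562355080460307 0.006076350014304028 73
pad [ 0.45912557 -0.0111783   0.0973758 ]
tray 1383
tumbler 0
spare 0
```

View pics/l_h.png

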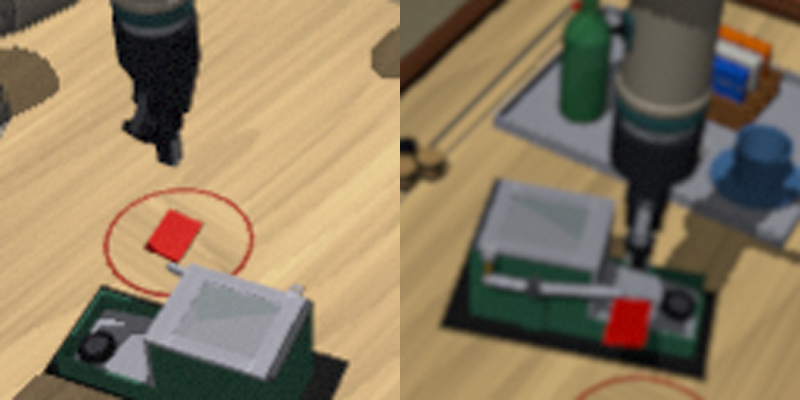

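```bash
python3 - <<'E'
from h import *
from rig import manip
p=pickle.load(open("scene_h.pkl","rb"));q=pickle.load(open("scene0.pkl","rb"))
d=abs(p["depth"]-q["depth"])[225:383,70:245]
print("tray depth px changed >1cm",(d>.01).sum())
print(manip.sign_off() if (d>.01).sum()<60 else "check")
E
```

```text
tray depth px changed >1cm 243
check
```

```bash
python3 - <<'E'
from h import *
p=pickle.load(open("scene_h.pkl","rb"));q=pickle.load(open("scene0.pkl","rb"))
g=pickle.load(open("scene_a.pkl","rb"))
d=abs(p["depth"]-q["depth"])[225:383,70:245]>.01
d2=abs(p["depth"]-g["depth"])[225:383,70:245]>.01
print(d.sum(),d2.sum(),np.median(p["depth"][225:383,70:245]-q["depth"][225:383,70:245]))
out=[]
for c in (q,p):
    im=c["color"][225:383,70:245,::-1].copy();out.append(im)
o=out[1].copy();o[d]=(0,0,255);out.append(o)
cv2.imwrite("pics/tray.png",cv2.resize(np.hstack(out),None,fx=1.5,fy=1.5))
E
```

```text
243 242 2.4199486e-05
```

View pics/tray.png

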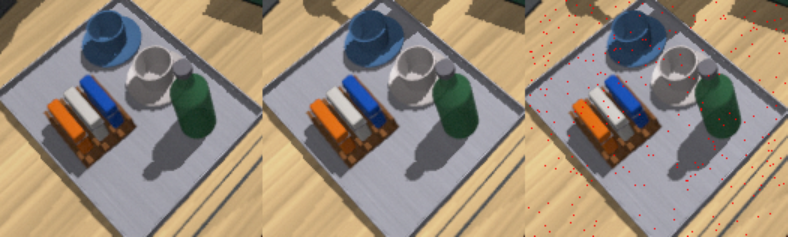

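The changed pixels are scattered depth noise plus the arm's shadow, so nothing on the tray moved.

```bash
python3 -c "
from rig import manip
print(manip.sign_off())"
```

```text
the job is handed in; nothing more can be done
None
```

I pressed the red lever plate down to its hard stop with the closed fingertips. The lid rose to about 0.97 rad and the striker slid into the dish. I then eased the lever up over about 3.5 to 4 s, with the fingertips in contact until the lid was shut, and retreated straight up. The job was handed in at about 11.3 s; sign-off gives no verdict.

- **Lid and lever:** In the last picture the lid measures about 0.007 rad from shut. The plate is back at its starting height, 97.4 mm against 97.6 mm before.
- **Striker:** It rests in the dish at about x -25, y -18 mm in the dish frame, steady between looks. I did not measure its tilt.
- **Contact:** The tool force was zero within noise after the retreat. Contact with the lid and the lid's closing speed were not measured. The lever plate was raised at 14 mm/s, then 9 mm/s, well under the 50 mm/s limit.
- **Bystanders:** The tumbler and spare striker showed no changed pixels. My first check of the tray flagged 243 depth pixels as changed, but on viewing these were scattered noise and the arm's shadow. The bottle, cups and saucers stand where they were.

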